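# Check the stop gap of a loaded spring balance with a taper gauge

## Robot

A 6-joint arm with a two-finger parallel gripper is mounted at the origin on a cart in front of the work surface, level with it; the furniture and walls round the work are solid. World frame = base frame: x ahead of the robot, y to its left, z up, the work surface at z = 0. Lengths are in mm, angles in rad, forces in N, time in s.
With the tool pointing down it reaches from about 350 to 975 mm from the base axis. Payload 7.1 kg.
Tool frame: the origin (TCP) lies on the front face of the gripper's body, between the roots of the fingers; the fingertips stand 80 mm ahead of it and the grasp point (between the pads) lies 61 mm ahead of it (env.tips_ahead is the distance from the TCP to the fingertips, in mm); z points along the fingers, y is the line along which they close (so a half turn about z gives the same grasp; the last joint's range is limited). The gripper opens to 88 mm and grips with 3 to 60 N. Pads are 20 mm wide; open, the fingers measure 115 mm over their backs; the gripper's body (75 mm by 178 mm) begins 61 mm behind the grasp point.
Start: joints at [1.282, 0.423, 1.63, -0, 1.089, -0.019], TCP at [166.555, 602.383, 302.675] pointing down, gripper open.
Joint ranges: [-3, 3], [-0.9, 2.11], [0.09, 2.58], [-1.31, 4.45], [0.11, 2.69], [-2.54, 2.54]. Speed limits (rad/s): [2.39, 2.39, 3.01, 3.14, 3.14, 3.14].

## Interface

Orientations are given as a unit quaternion [x, y, z, w].
In Python, from station import env, set_gripper, viewer, workorder gives the robot as it stands. Calls block until the motion is done:
- env.reach(position, orientation): joint-space move of the TCP to a pose.
- env.move_l(position, rot=None, rate=150, f_stop=None): straight line of the TCP; rot=None keeps the orientation; rate is the mean speed in mm/s. With f_stop (N) it stops when the force on the tool has changed by that much, and returns True; else False.
- env.move_joints(angles): joint-space move.
- set_gripper(opening): finger opening in mm; the grip force is fixed at half the most; returns when the fingers have stopped.
- env.hold(seconds).
- env.ik(position, orientation): joint angles nearest the present ones, or None.
- env.read_state(): the state.
- viewer.camera(name): name is "side" or "top" or "wrist"; returns the picture (384x512x3 uint8, blue, green, red); there is no depth.
- viewer.camera_params(name): a dict with "fx", "fy", "cx", "cy" (pixels), "dist" ([k1, k2, p1, p2, k3] as OpenCV has them; the pictures are not rectified), "pose" (4x4, takes a point from camera to world coordinates); the wrist camera has in their place "tool_from_camera" (4x4, takes a point from camera to tool coordinates, whose origin is the TCP and whose axes are the flange's). Camera axes: x right, y up, looking along -z (the intrinsics and any distortion apply to the point x, -y, -z); pixel columns grow to the right and rows downward; lengths in mm; the calibration is good to about 2 mm. A picture is of the moment at which its call begins: read the wrist's pose just before it. camera_params takes no time and is no camera call.
A pose or a line that the arm cannot do raises env.IKError and nothing moves.
- workorder.sign_off(): hands the job in; it is judged then, once.
The state is a dict: "time_s": time; "qpos": joint angles; "dq": joint speeds; "tau": joint torques, N m; "tool_pos": TCP position; "orientation": TCP orientation; "force": force on the tool from outside, world axes, zero at the start; "wrist_torque": the same for the moment, N m; "width": finger opening in mm; "grip_force": force on a finger pad.
Only numpy, scipy, OpenCV 4.12 (cv2) and the standard library are available. Lean on these libraries where they do the work, as an engineer would, in place of code of your own. Each camera call takes 0.05 s, during which the arm holds its last target. There are 200 camera calls.

## Task

Set the larger check weight upright in the middle of the balance's pan and let go of it. Then take the taper gauge by its grip block and slide its blade, flat on the balance's base plate, in from the open right-hand side under the stop plate until it just drags snugly between the two plates; do not jam it or jack the pan back up. Finish while holding the gauge still at that depth, and leave the smaller weight where it is.

Things in the scene. Friction and masses are not known exactly. Their poses are not given: they have to be found in the camera images.
- scale: Spring balance, fixed to the bench, turned up to 0.35 rad: steel base plate 150 (x) x 160 (y) x 10 mm, on it a grey housing 80 x 100 x 30 mm centred at x = +30 mm. Origin at the centre of the base's underside; +x from the stop plate (robot's side) to the housing, +y to its left, z up. The base's top, z = 10 mm, is the lower plate of the gap.
- pan: Sprung part of the balance: a round aluminium pan 100 mm across and, on the robot's side, a steel bracket whose foot is the stop plate. Origin and axes as scale when unloaded; moves only up and down, 2.0 N per mm, sinking 3 to 5 mm under the larger weight.
- stop (a point): Middle of the stop plate's underside, at (-45, 0, 24.5) mm in the pan's frame. The plate spans x = -62 to -22, y = -15 to +15 mm there, 6 mm thick. Gap to the base plate: 14.5 mm unloaded, 9.5 to 11.5 mm loaded; open right through along y, closed by the bracket's upright strip at x = -24 mm.
- pan_top (a point): Centre of the pan's flat top, 55 mm above the bench when unloaded, at x = +30 mm in the balance's frame; a thin ring 37 mm across is engraved round it.
- gap (a point): On the base plate's top below the middle of the stop plate's right-hand (-y) edge, at (-45, -15, 10) mm in the balance's frame, same axes; the blade goes in here towards +y and, with the weight on, first touches both plates 45 to 60 mm in. Snug: squeezed by 0.5 to 5 N, pan lifted 0.3 to 2.5 mm (0.125 mm per mm of depth); the push has then grown by 2 to 5 N.
- gauge: Steel taper gauge, 160 g, on its flat underside. Origin at the underside below the dark ribbed grip block: 40 mm along x, 14 mm across y (grasp it so, from above), 50 mm high. A shank 20 mm wide, 14 mm high runs towards +x to x = 80 mm, then the 20 mm wide blade, its top sloping from 14 mm thick at x = 80 to 4 mm at the tip, x = 160 mm. z up.
- gauge_tip (a point): Middle of the blade tip's lower edge, 160 mm along +x from the gauge's origin.
- big_weight: Larger steel check weight, about 0.8 kg (varies by a fifth): cylinder 52 mm across and 42 mm high with a grip knob 26 mm across, from 53 to 67 mm height. Origin at the centre of its underside, z up.
- small_weight: Smaller steel check weight, 0.3 kg: 38 mm across, 30 mm high, with a knob 20 mm across up to 55 mm height; not to be used. Origin at the centre of its underside.
There are look-alikes about, which are no part of the job. What is shaped like the big_weight but black, purple or red is not meant.

How it is judged (in metres and radians):
On the way, in this order (a step that is already met when the one before it is completed fails the run):
1. the larger weight stands released in the middle of the pan (horizontal distance between big_weight and pan_top below 0.01 m and z of big_weight in the frame of pan_top between -0.004 and 0.004 m and angle between big_weight's own z axis and vertical below 0.1 rad and contact force between the fingers and big_weight below 0.05 N), for 0.3 s.
2. the blade is under the stop plate and touches both plates (all of step 1 and y of gauge_tip in the frame of gap between 0.035 and 0.085 m and x of gauge_tip in the frame of gap between -0.012 and 0.012 m and angle between the x axis of gauge and the y axis of scale, either way round below 0.15 rad and contact force between gauge and pan between 0.5 and 5 N and contact force between gauge and scale above 0.3 N), for 0.1 s.
At the end, for the whole second after the job is handed in: Larger weight upright, released, within 10 mm of the pan's centre; gauge held in the fingers at rest, flat on the base plate, tip 35 to 85 mm past the stop plate's near edge, within 12 mm of its middle line and 0.15 rad of square, squeezed between the plates by 0.5 to 5 N (all of step 2 and contact force between the fingers and gauge above 2 N and z of gauge in the frame of gap between -0.006 and 0.006 m and linear speed of each of gauge, big_weight below 0.01 m/s); the arm keeps its last pose, push and grip.
It fails at once if the blade is jammed (more than 15 N against the stop plate) (contact force between gauge and pan above 15 N).
It fails at once if the smaller weight is moved by more than 30 mm (distance of small_weight from where it was at the start of the episode above 0.03 m).
It also fails if it takes over 72 s, if anything falls off the work surface, if the arm or the gripper's body presses on something with over 40 N, if the wrist force passes 120 N, or if a joint passes its speed limit or range.

## Working session

There is one attempt and no reset: what is moved stays moved. The work goes in short steps, each a Python script; the robot and the scene stay as the last script left them, time stands still between calls to the robot, and variables do not carry over. Pictures are saved under pics/ and viewed, at most 10 in all, crops included, and the job is handed in when it is done.

```bash
ls; mkdir -p pics; python3 - <<'E'
from station import env, viewer
import cv2,numpy as np
s=env.read_state();print(s)
for n in("side","top"):
    cv2.imwrite(f"pics/{n}0.png",viewer.camera(n));print(n,viewer.camera_params(n))
print(viewer.camera_params("wrist"))
a=[cv2.imread(f"pics/{n}0.png") for n in("top","side")]
E
```

```text
pics
{'time_s': 0.0, 'qpos': array([ 1.28199292e+00,  4.23832034e-01,  1.63068395e+00, -2.85419312e-05,
        1.08858007e+00, -1.89755594e-02]), 'dq': array([ 0.00162904,  0.00018804, -0.00106061,  0.002027  ,  0.00020551,
        0.00129659]), 'tau': array([ 4.86482713e-04, -5.44644105e+01, -2.73650604e+01,  6.44088001e-02,
        2.30033824e-02, -1.38180749e-04]), 'tool_pos': array([166.44737455, 601.98372191, 301.90947536]), 'orientation': array([ 1.34498411e-01,  9.90913524e-01, -7.44751417e-04, -1.02732984e-04]), 'force': array([ 0.47966761,  0.71404636, -0.05663916]), 'wrist_torque': array([-0.02280025, -0.0039691 , -0.03237022]), 'grip_force': 0.0, 'width': 87.87483333299208}
side {'fx': 421.36742369320746, 'fy': 421.36742369320746, 'cx': 246.29570622320588, 'cy': 191.65381783387207, 'dist': array([0.04308337, 0.        , 0.        , 0.        , 0.        ]), 'pose': array([[-9.99624250e-01,  2.74087379e-02,  3.45637132e-04,
         4.22354417e+02],
       [-1.21748506e-02, -4.55255870e-01,  8.90277409e-01,
         1.27591361e+03],
       [ 2.45587335e-02,  8.89938680e-01
[... 510 characters left out ...]
8076309e-02,  1.76826427e-01,  9.84098531e-01,
         1.25655662e+03],
       [ 0.00000000e+00,  0.00000000e+00,  0.00000000e+00,
         1.00000000e+00]])}
{'fx': 279.7373268555793, 'fy': 279.7373268555793, 'cx': 261.6681522105201, 'cy': 190.92376491982978, 'dist': array([0.01237174, 0.        , 0.        , 0.        , 0.        ]), 'tool_from_camera': array([[ 3.60717054e-04,  9.70385619e-01,  2.41560801e-01,
         6.57490959e+01],
       [ 9.99999765e-01, -4.90934924e-04,  4.78882421e-04,
         9.32633931e-01],
       [ 5.83291248e-04,  2.41560571e-01, -9.70385568e-01,
        -8.24740004e+01],
       [ 0.00000000e+00,  0.00000000e+00,  0.00000000e+00,
         1.00000000e+00]])}
```

View pics/top0.png

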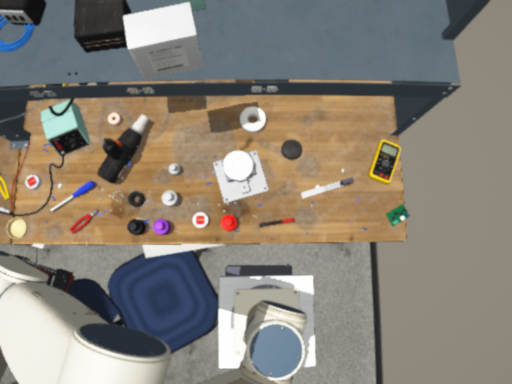

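View pics/side0.png

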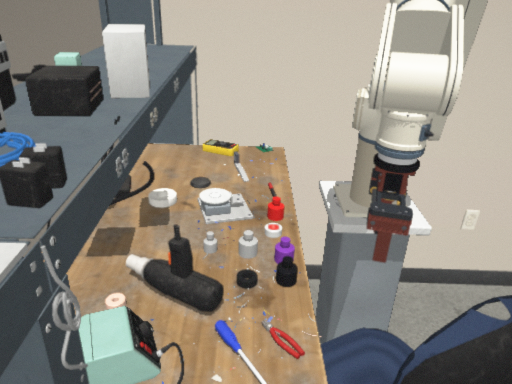

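Top view candidates for the larger weight: steel (170,198), small steel (174,169), black (136,227), purple (162,227) and red (229,223). The steel one at (170,198), which is (248,244) in the side view, fits because it is bare steel and the larger of the two. The balance is at (240,175). The gauge's grip is at (347,182) and its tip at (302,195). I'll confirm these in an enlarged crop.

```bash
cat > h.py <<'E'
import cv2,numpy as np
from station import env,set_gripper,viewer,workorder
from scipy.spatial.transform import Rotation as R
def wpose():
    s=env.read_state();T=np.eye(4);T[:3,:3]=R.from_quat(s["orientation"]).as_matrix();T[:3,3]=s["tool_pos"]
    return T@viewer.camera_params("wrist")["tool_from_camera"]
def ray(n,uv,pose=None):
    p=viewer.camera_params(n);P=p["pose"] if pose is None else pose
    K=np.array([[p["fx"],0,p["cx"]],[0,p["fy"],p["cy"]],[0,0,1]])
    x,y=cv2.undistortPoints(np.array([[uv]],float),K,p["dist"])[0,0]
    d=P[:3,:3]@np.array([x,-y,-1]);return P[:3,3],d/np.linalg.norm(d)
def onz(n,uv,z,pose=None):
    o,d=ray(n,uv,pose);return o+d*(z-o[2])/d[2]
def tri(rays):
    A=sum(np.eye(3)-np.outer(d,d) for o,d in rays);b=sum((np.eye(3)-np.outer(d,d))@o for o,d in rays)
    p=np.linalg.solve(A,b);return p,[np.linalg.norm(np.cross(p-o,d)) for o,d in rays]
def down(yaw): # tool x axis at yaw, z down
    c,s=np.cos(yaw),np.sin(yaw);return R.from_matrix(np.array([[c,s,0],[s,-c,0],[0,0,-1]])).as_quat()
E
python3 - <<'E'
from h import *
for n,uv,z in [("top",(170,198),60),("top",(174,169),50),("top",(239,165),55),("top",(347,182),50),("top",(302,195),0),("top",(240,95),0)]: print(uv,onz(n,uv,z).round())
for a,b in [((170,195),(248,234)),((174,167),(210,236)),((239,163),(215,195)),((302,195),(246,180))]:
    p,r=tri([ray("top",a),ray("side",b)]);print(p.round(),np.round(r,1))
t=cv2.imread("pics/top0.png");s=cv2.imread("pics/side0.png")
A=cv2.resize(t[145:245,120:253],(798,600))[:, :]
f=lambda im,x,y,w,h,W,H:cv2.resize(im[y:y+h,x:x+w],(W,H),interpolation=cv2.INTER_CUBIC)
cv2.imwrite("pics/crop0.png",np.vstack([f(t,120,145,160,60,800,300),np.hstack([f(t,120,185,80,60,400,300),f(s,190,190,120,90,400,300)])]))
E
```

```text
(170, 198) [409. 318.  60.]
(174, 169) [510. 309.  50.]
(239, 165) [521.  88.  55.]
(347, 182) [ 460. -278.   50.]
(302, 195) [ 425. -130.    0.]
(240, 95) [801.  84.   0.]
[417. 318.  59.] [2.5 2.5]
[518. 310.  44.] [0.7 0.7]
[524.  88.  54.] [3.4 3.4]
[ 424. -129.    5.] [0.1 0.1]
```

View pics/crop0.png

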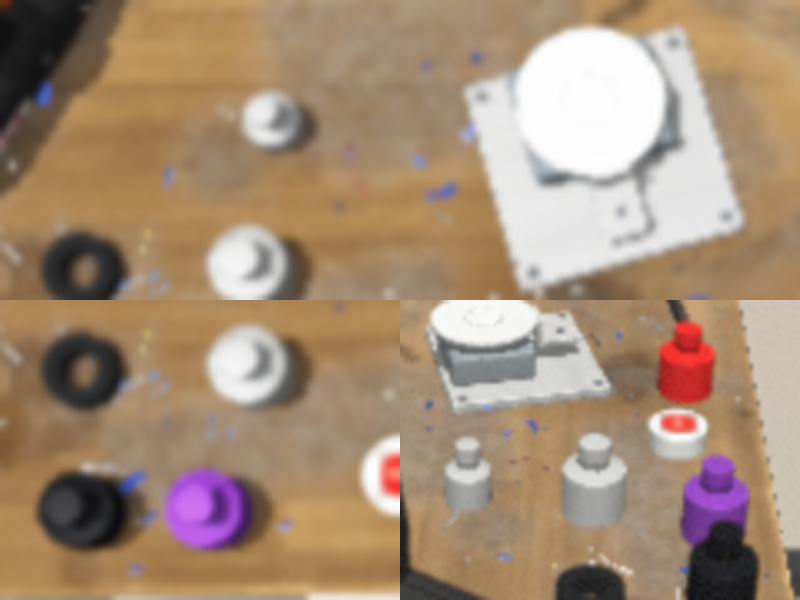

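The crop confirms it: the steel weight at (170,198) is clearly bigger than the steel one at (174,169), and the black, purple and red ones are decoys. The stop plate is on the robot's side of the pan at about (243,187). Next I take two wrist views over the weight and two over the balance.

```bash
cat > look.py <<'E'
from h import *
def look(name,x,y,z,yaw):
    env.reach([x,y,z],down(yaw)); env.hold(.15)
    P=wpose();im=viewer.camera("wrist");cv2.imwrite(f"pics/{name}.png",im);np.save(f"pics/{name}.npy",P);return im
E
python3 - <<'E'
from look import *
ims=[]
for n,x,y,z,yaw in [("w1",415,300,230,2.4),("w2",445,325,230,2.4),("p1",505,80,260,1.83),("p2",475,60,260,1.83)]:
    ims.append(look(n,x,y,z,yaw))
print(env.read_state()["time_s"],env.read_state()["qpos"].round(2))
cv2.imwrite("pics/mw.png",cv2.resize(np.vstack([np.hstack(ims[:2]),np.hstack(ims[2:])]),(800,600),interpolation=cv2.INTER_AREA))
E
```

```text
3.925 [ 0.1   0.27  1.98  0.    0.89 -0.16]
```

View pics/mw.png

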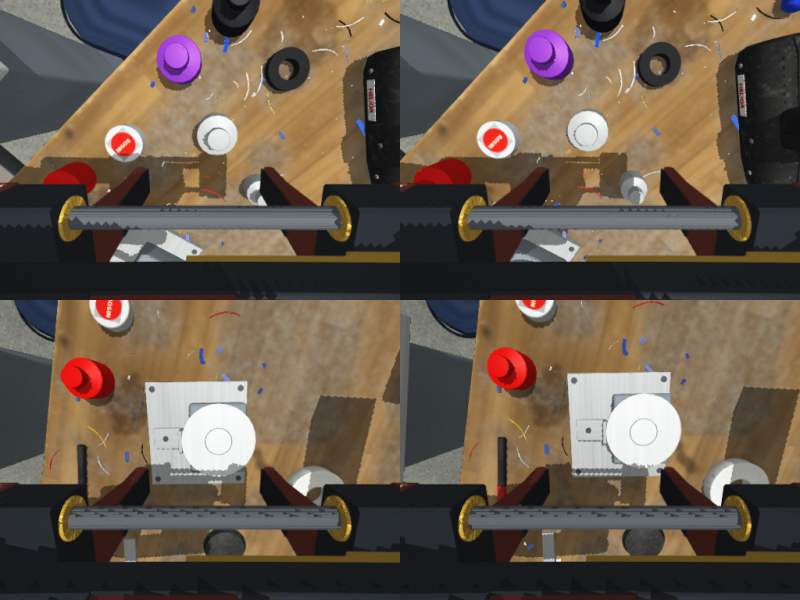

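The weight's knob is at (278,173) in w1 and (239,170) in w2. The pan's centre ring is at (279,180) in p1 and (312,169) in p2, and the base's corner holes are visible. I'll refine these with Hough circles and dark-spot centroids.

```bash
cat > meas.py <<'E'
from h import *
L=lambda n:(cv2.imread(f"pics/{n}.png"),np.load(f"pics/{n}.npy"))
def circ(im,uv,r0,r1,w=50,p2=12):
    x,y=int(uv[0])-w,int(uv[1])-w
    g=cv2.cvtColor(im[y:y+2*w,x:x+2*w],cv2.COLOR_BGR2GRAY);k=4
    g=cv2.resize(g,None,fx=k,fy=k,interpolation=cv2.INTER_CUBIC)
    c=cv2.HoughCircles(g,cv2.HOUGH_GRADIENT_ALT,1,20,param1=60,param2=.5,minRadius=r0*k,maxRadius=r1*k)
    return [] if c is None else [((q[0]+.5)/k-.5+x,(q[1]+.5)/k-.5+y,q[2]/k) for q in c.reshape(-1,c.shape[-1])]
E
python3 - <<'E'
from meas import *
for n,uv,rs in [("w1",(278,173),[(11,18),(23,32)]),("w2",(239,170),[(11,18),(23,32)]),("p1",(279,180),[(14,22),(42,54)]),("p2",(312,169),[(14,22),(42,54)])]:
    im,P=L(n)
    for r in rs: print(n,r,[np.round(c,1).tolist() for c in circ(im,uv,*r,w=50 if n[0]=="w" else 65)[:3]])
# holes
im,P=L("p2")
for uv in [(223,104),(343,101),(228,220),(339,224)]:
    g=cv2.cvtColor(im,cv2.COLOR_BGR2GRAY)[uv[1]-13:uv[1]+14,uv[0]-13:uv[0]+14]
    print(uv,g.min(),g.max())
f=lambda n,x,y,w,h:cv2.resize(L(n)[0][y:y+h,x:x+w],(400,300),interpolation=cv2.INTER_CUBIC)
cv2.imwrite("pics/crop1.png",np.vstack([np.hstack([f("w1",228,135,100,75),f("w2",189,132,100,75)]),np.hstack([f("p1",170,90,200,150),f("p2",200,85,200,150)])]))
E
```

```text
w1 (11, 18) [[278.3999938964844, 177.89999389648438, 14.300000190734863]]
w1 (23, 32) [[278.8999938964844, 172.89999389648438, 25.600000381469727]]
w2 (11, 18) [[237.10000610351562, 171.39999389648438, 14.399999618530273]]
w2 (23, 32) [[239.60000610351562, 168.39999389648438, 25.899999618530273]]
p1 (14, 22) [[279.8999938964844, 181.10000610351562, 17.0]]
p1 (42, 54) [[276.3999938964844, 180.39999389648438, 48.599998474121094]]
p2 (14, 22) [[310.8999938964844, 169.10000610351562, 17.299999237060547]]
p2 (42, 54) [[307.8999938964844, 167.39999389648438, 50.5]]
(223, 104) 49 225
(343, 101) 91 226
(228, 220) 45 206
(339, 224) 12 229
```

View pics/crop1.png

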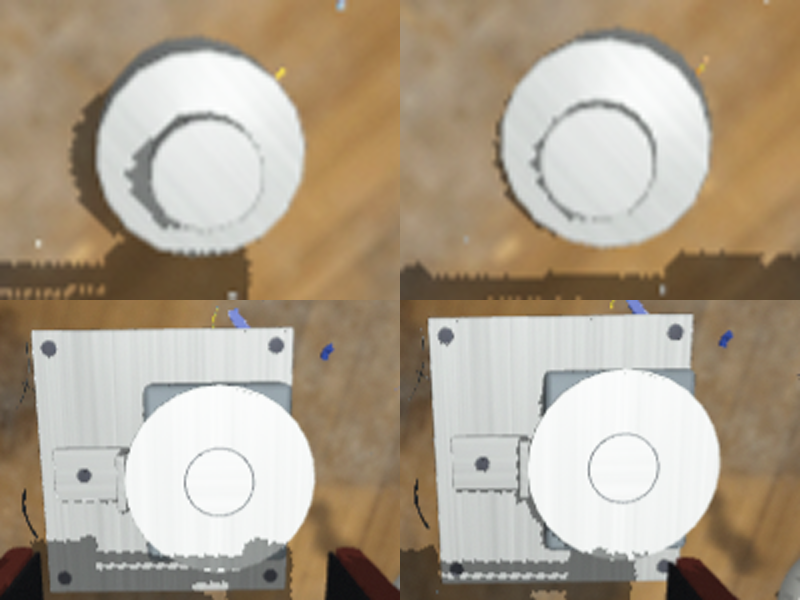

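The refined pictures show clear circle outlines, the four base holes and a screw on the stop plate. I'll triangulate from the wrist pairs, with the top and side views as a check.

```bash
python3 - <<'E'
from meas import *
P={n:np.load(f"pics/{n}.npy") for n in("w1","w2","p1","p2")}
T=lambda a,ua,b,ub:tri([ray("wrist",ua,P[a]),ray("wrist",ub,P[b])])
pr=lambda t,x:print(t,x[0].round(1),np.round(x[1],1))
pr("knob",T("w1",(279.5,178.5),"w2",(238.5,172.3)));pr("body",T("w1",(278.9,172.9),"w2",(239.6,168.6)))
pr("ring",T("p1",(279.7,181),"p2",(311.2,169)))
h1=[(194,114),(308,112.5),(305,228),(202,229)];h2=[(222.5,103),(337.5,101),(332,218),(228,219.5)]
for a,b in zip(h1,h2):pr("hole",T("p1",a,"p2",b))
pr("screw",T("p1",(212,177.5),"p2",(241,167)))
for n,uv in[("w1",(279.5,178.5)),("w2",(238.5,172.3))]:print("knob z67",onz("wrist",uv,67,P[n]).round(1))
for n,uv in[("w1",(278.9,172.9)),("w2",(239.6,168.6))]:print("body z42",onz("wrist",uv,42,P[n]).round(1))
for n,hs,r,s in[("p1",h1,(279.7,181),(212,177.5)),("p2",h2,(311.2,169),(241,167))]:
    H=np.array([onz("wrist",u,10,P[n]) for u in hs])[:,:2]; c=H.mean(0)
    v=(H[1]-H[0]+H[2]-H[3]);w=H[0]-H[3]+H[1]-H[2]
    print(n,"holes c",c.round(1),"yaw x",np.arctan2(v[1],v[0]).round(4),"yaw y-90",(np.arctan2(w[1],w[0])-np.pi/2).round(4),np.linalg.norm(v)/2,np.linalg.norm(w)/2)
    print(" ring z55",onz("wrist",r,55,P[n]).round(1)," screw z30.5",onz("wrist",s,30.5,P[n]).round(1))
pr("ring top/side",tri([ray("top",(238,165)),ray("side",(215,195))]))
E
```

```text
knob [414.3 324.2  64.7] [0.1 0.1]
body [412.9 325.6  51.8] [0.7 0.7]
ring [522.2  91.   51.4] [0.1 0.1]
hole [410.9 132.8   9.4] [0.2 0.2]
hole [536.5 168.3   9.9] [0. 0.]
hole [573.3  34.7  15. ] [0.2 0.2]
hole [449.2  -1.5  11.5] [0.1 0.1]
screw [449.4  70.5  29.7] [0.2 0.2]
knob z67 [413.9 324.3  67. ]
knob z67 [414.1 324.7  67. ]
body z42 [414.1 325.4  42. ]
body z42 [414.  323.4  42. ]
p1 holes c [492.8  83. ] yaw x 0.2736 yaw y-90 0.2751 130.40041850578737 140.5858816284255
 ring z55 [521.9  91.5  55. ]  screw z30.5 [449.4  70.9  30.5]
p2 holes c [492.9  83.1] yaw x 0.2761 yaw y-90 0.2765 130.5011668101044 139.9816769307228
 ring z55 [521.3  91.5  55. ]  screw z30.5 [449.6  70.5  30.5]
ring top/side [520.8  91.6  55. ] [0.1 0.1]
```

The measurements agree: weight at (414, 324), balance centre at (493, 83) with yaw 0.275, pan centre at (521.7, 91.2, 55). Now I grasp the weight's body, carry it over and set it down.

```bash
python3 - <<'E'
from h import *
st=lambda t:print(t,{k:np.round(v,1) for k,v in env.read_state().items() if k in("time_s","tool_pos","force","width","grip_force")})
set_gripper(88)
env.reach([414,324.3,190],down(2.4)); env.move_l([414,324.3,89],rate=120,f_stop=15);st("at")
set_gripper(40);st("grip")
env.move_l([414,324.3,190],rate=120);st("up")
env.reach([521.7,91.2,200],down(1.85));env.hold(.2)
env.move_l([521.7,91.2,152],rate=100);st("above")
print(env.move_l([521.7,91.2,137],rate=15,f_stop=6));st("down")
E
```

```text
at {'time_s': np.float64(6.2), 'tool_pos': array([414.4, 324.4,  89.5]), 'force': array([ 0.1,  0.7, -0.7]), 'grip_force': np.float64(0.0), 'width': np.float64(87.9)}
grip {'time_s': np.float64(6.9), 'tool_pos': array([413.8, 324.1,  89.1]), 'force': array([-1.8, -1.1,  4.1]), 'grip_force': np.float64(30.0), 'width': np.float64(51.4)}
up {'time_s': np.float64(7.9), 'tool_pos': array([413.5, 324. , 189.3]), 'force': array([-0.2, -0.6, -6.8]), 'grip_force': np.float64(30.0), 'width': np.float64(51.5)}
above {'time_s': np.float64(9.7), 'tool_pos': array([521.9,  91.3, 152. ]), 'force': array([-0.4,  0.4, -6.8]), 'grip_force': np.float64(30.0), 'width': np.float64(51.6)}
True
down {'time_s': np.float64(10.4), 'tool_pos': array([521.8,  91.2, 140.3]), 'force': array([2.2, 0.2, 0.7]), 'grip_force': np.float64(30.0), 'width': np.float64(51.7)}
```

```bash
python3 - <<'E'
from look import *
set_gripper(88);env.move_l([521.7,91.2,230],rate=120)
ims=[look("q1",505,80,290,1.83),look("q2",475,60,290,1.83),look("g1",450,-250,250,1.82),look("g2",480,-215,250,1.82)]
print(env.read_state()["time_s"])
cv2.imwrite("pics/mg.png",cv2.resize(np.vstack([np.hstack(ims[:2]),np.hstack(ims[2:])]),(800,600),interpolation=cv2.INTER_AREA))
E
```

```text
15.0
```

View pics/mg.png

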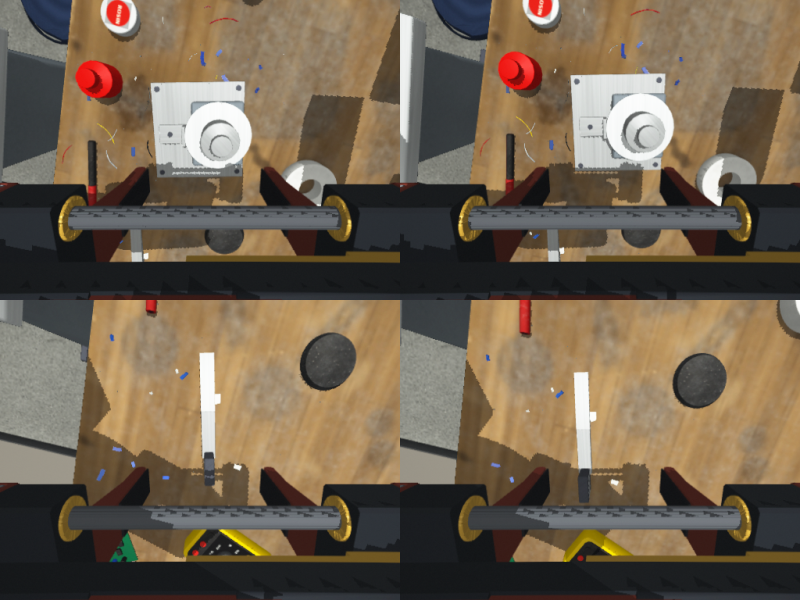

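The weight stands upright on the pan, with its knob at about (282,184) in q1. The gauge runs vertically in the picture, with its tip at (265,67) and its dark grip at about (267,216) in g1. I need one enlarged crop of the gauge for the measurement.

```bash
python3 - <<'E'
from meas import *
for n,uv in[("q1",(282,184)),("q2",(309,170))]:
    im,P=L(n)
    for c in circ(im,uv,11,20,w=40)[:3]: print(n,np.round(c,1),onz("wrist",c[:2],118.6,P).round(1))
    for c in circ(im,uv,21,33,w=45)[:3]: print(n,"body",np.round(c,1),onz("wrist",c[:2],93.6,P).round(1))
f=lambda n,x,y,w,h:cv2.resize(L(n)[0][y:y+h,x:x+w],(400,600),interpolation=cv2.INTER_CUBIC)
cv2.imwrite("pics/crop2.png",np.hstack([f("g1",205,60,130,195),f("g2",170,80,130,195)]))
E
```

```text
q1 [284.1 186.4  13. ] [522.3  92.9 118.6]
q1 body [280.9 182.6  25. ] [521.4  90.7  93.6]
q1 body [281.1 177.4  26.3] [520.2  96.   93.6]
q2 [317.4 174.1  13.8] [520.7  92.  118.6]
q2 body [314.4 168.6  25.1] [522.1  93.4  93.6]
```

View pics/crop2.png

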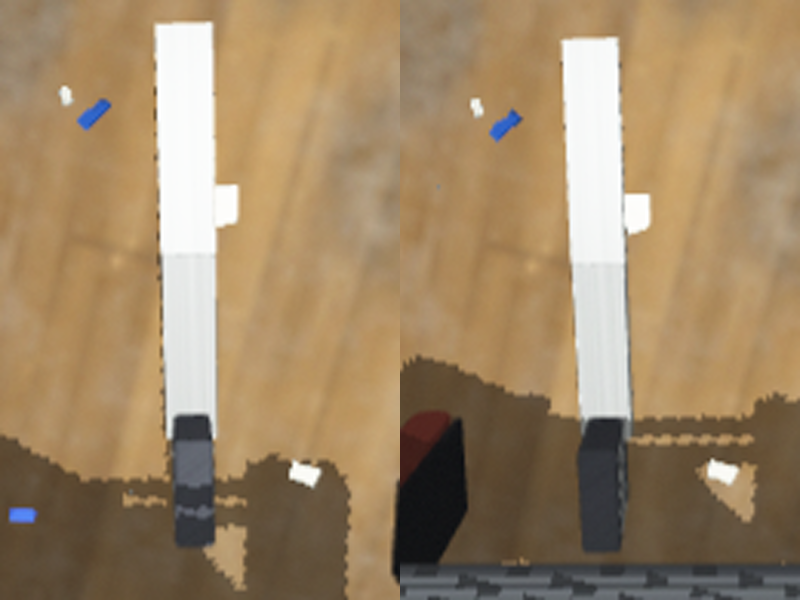

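The blade's tip edge, the shank transition and the grip's top face are all clear. I'll convert them.

```bash
python3 - <<'E'
from meas import *
k=400/130
P={n:np.load(f"pics/{n}.npy") for n in("g1","g2")}
o={"g1":(205,60),"g2":(170,80)}
px=lambda n,u:(u[0]/k+o[n][0]-.3,u[1]/k+o[n][1]-.3)
pts={"tip":((184.5,23),(190.5,38),4),"trans":((189,253),(198.5,263),14),"gripfront":((193,440),(203,449),50),"gripback":((194.5,545),(202,550),50)}
q={}
for t,(a,b,z) in pts.items():
    r=[ray("wrist",px("g1",a),P["g1"]),ray("wrist",px("g2",b),P["g2"])]
    p,e=tri(r);h=[onz("wrist",px(n,u),z,P[n]).round(1) for n,u in(("g1",a),("g2",b))]
    q[t]=np.mean(h,0);print(t,p.round(1),np.round(e,1),*h)
d=q["tip"]-q["trans"];yaw=np.arctan2(d[1],d[0]);c=(q["gripfront"]+q["gripback"])/2
u=np.array([np.cos(yaw),np.sin(yaw)])
print("yaw",yaw,"len",np.linalg.norm(d[:2]),"yaw2",np.arctan2(*(q["tip"]-c)[1::-1]),np.linalg.norm((q["tip"]-c)[:2]))
print("origin from tip",q["tip"][:2]-160*u,"from trans",q["trans"][:2]-80*u,"grip",c)
E
```

```text
tip [ 423.2 -128.6    3.3] [0.1 0.1] [ 423.3 -128.7    4. ] [ 423.3 -128.6    4. ]
trans [ 444.9 -205.3   16.1] [0.2 0.2] [ 444.8 -205.3   14. ] [ 444.9 -205.8   14. ]
gripfront [ 462.7 -268.2   35.7] [0.7 0.7] [ 460.9 -263.7   50. ] [ 463.3 -262.9   50. ]
gripback [ 471.7 -302.3   46.8] [0.1 0.1] [ 471.2 -300.9   50. ] [ 471.6 -300.6   50. ]
yaw 1.8440220699341474 len 79.86245989199185 yaw2 1.8468556241964167 159.41076853525297
origin from tip [ 466.47422735 -282.71487625] from trans [ 466.43711367 -282.58243812] grip [ 466.75  -282.025   50.   ]
```

The gauge origin is at (466.5, -282.5) with yaw 1.845, which is already square to the gap direction (1.846). Now I grasp it, carry it over and lower it onto the base plate.

```bash
cat >> h.py <<'E'
C=np.array([492.8,83.]);XH=np.array([np.cos(.2755),np.sin(.2755)]);YH=np.array([-XH[1],XH[0]])
gap=C-45*XH-15*YH
def at(depth,z):p=gap+(depth-160)*YH;return [p[0],p[1],z]
def F(n=10):
    f=[]
    for _ in range(n):env.hold(.02);f.append(env.read_state()["force"])
    f=np.mean(f,0);return np.array([f[:2]@YH,f[:2]@XH,f[2]])
def st(t):print(t,{k:np.round(v,1) for k,v in env.read_state().items() if k in("time_s","tool_pos","width","grip_force")},F(5).round(2))
E
python3 - <<'E'
from h import *
q=down(1.846)
env.reach([466.5,-282.5,170],q);env.move_l([466.5,-282.5,97],rate=100,f_stop=15);st("at")
set_gripper(5);st("grip")
env.move_l([466.5,-282.5,97+28],rate=60);st("up")
env.reach(at(-20,125),q);env.hold(.3);st("over")
print(env.move_l(at(-20,104.5),rate=12,f_stop=2.0));st("down")
cv2.imwrite("pics/in1.png",np.vstack([np.hstack([viewer.camera("wrist")[0:290,120:420],cv2.resize(viewer.camera("side")[170:240,190:280],(373,290))])]))
E
```

```text
at {'time_s': np.float64(16.4), 'tool_pos': array([ 466.9, -282.6,   97.5]), 'grip_force': np.float64(0.0), 'width': np.float64(88.0)} [-0.21 -0.02  0.16]
grip {'time_s': np.float64(17.6), 'tool_pos': array([ 466.5, -282.5,   97. ]), 'grip_force': np.float64(30.0), 'width': np.float64(13.8)} [ 0.   -0.52 -0.06]
up {'time_s': np.float64(18.3), 'tool_pos': array([ 466.6, -282.5,  125.4]), 'grip_force': np.float64(30.0), 'width': np.float64(13.8)} [ 0.05 -0.15 -1.74]
over {'time_s': np.float64(19.4), 'tool_pos': array([ 502.4, -118.1,  125. ]), 'grip_force': np.float64(30.0), 'width': np.float64(13.9)} [-0.02 -0.1  -1.54]
True
down {'time_s': np.float64(20.8), 'tool_pos': array([ 502.5, -117. ,  106.5]), 'grip_force': np.float64(30.0), 'width': np.float64(13.5)} [-2.14  0.49  3.2 ]
```

View pics/in1.png

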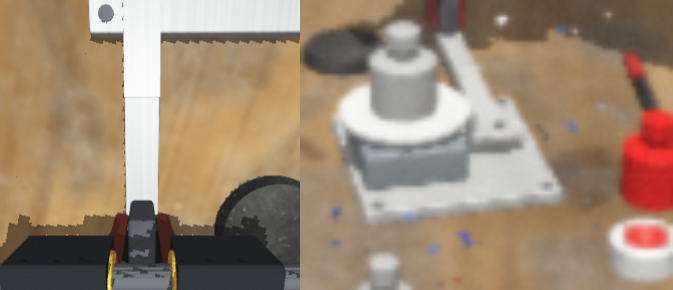

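The blade is flat on the base plate, lined up with the stop plate, and contact came at z=106.5 (expected about 107). I ease the downward press and slide in, logging the push.

```bash
python3 - <<'E'
from h import *
env.move_l(at(-20,107),rate=10);print(F().round(2))
for d in (0,15,30,40,44,48,50,52,54,56,57,58):
    hit=env.move_l(at(d,107),rate=20,f_stop=6)
    f=F(6);print(d,f.round(2),env.read_state()["tool_pos"].round(1),hit)
    if hit or f[0]<-4:break
print(env.read_state()["time_s"])
E
```

```text
[ 0.01  0.06 -1.25]
0 [-0.04 -0.04 -1.48] [497.1 -97.8 107. ] False
15 [ 0.08 -0.08 -1.53] [493.1 -83.3 107. ] False
30 [-0.1  -0.45 -1.56] [489.  -68.9 107. ] False
40 [-0.07  0.12 -1.67] [486.3 -59.2 107. ] False
44 [-0.06 -0.33 -1.86] [485.1 -55.3 107. ] False
48 [-0.06  0.53 -1.61] [484.1 -51.4 107. ] False
50 [-0.39 -0.28 -1.05] [483.5 -49.5 107. ] False
52 [ 0.52  0.03 -1.59] [483.  -47.6 107. ] False
54 [-0.18 -0.04 -1.74] [482.4 -45.7 107. ] False
56 [ 0.36  0.1  -1.29] [481.8 -43.7 107. ] False
57 [ 0.51  0.22 -1.89] [481.6 -42.8 107. ] False
58 [ 0.21 -0.03 -2.  ] [481.3 -41.8 107. ] False
28.45
```

```bash
python3 - <<'E'
from h import *
z=107
while z>106 and F(8)[2]<0.2: z-=.15;env.move_l(at(58,z),rate=10)
print(z,F(10).round(2))
d=58;b=None
while d<74:
    d+=1;hit=env.move_l(at(d,z),rate=8,f_stop=6);f=F(8);print(d,f.round(2),hit)
    b=f[0] if b is None else b
    if hit or f[0]<b-2.2:break
print(z,d,env.read_state()["time_s"],env.read_state()["tool_pos"].round(1))
E
```

```text
106.69999999999999 [ 0.14 -0.83  2.49]
59 [-1.98 -0.7   3.09] False
60 [-2.92  0.44  3.59] False
61 [-3.56  1.04  4.65] False
62 [-4.01  0.78  5.26] False
63 [-4.29  0.55  5.58] False
106.69999999999999 63 31.5583 [480.2 -37.1 106.8]
```

```bash
python3 - <<'E'
from h import *
z,d=106.7,63
for _ in range(4):
    z+=.1;env.move_l(at(d,z),rate=10);f=F(8);print(round(z,2),f.round(2))
    if f[2]<1:break
for _ in range(3):
    d+=1;hit=env.move_l(at(d,z),rate=8,f_stop=5);f=F(10);print(d,f.round(2),hit)
    if f[0]<-4:break
print(z,d,env.read_state()["time_s"])
E
```

```text
106.8 [-4.35  1.1   4.4 ]
106.9 [-3.37  1.81  2.49]
107.0 [-1.21  1.68  0.08]
64 [-1.65  0.63 -0.59] False
65 [-1.29 -0.72 -1.37] False
66 [-0.91 -0.36 -2.84] False
106.99999999999999 66 34.0333
```

```bash
python3 - <<'E'
from h import *
z,d=107,66
for _ in range(4):
    d+=1;hit=env.move_l(at(d,z),rate=8,f_stop=5);f=F(12);print(d,f.round(2),hit)
    if hit or f[0]<-3:break
print(z,d,env.read_state()["time_s"],env.read_state()["wrist_torque"])
cv2.imwrite("pics/in2.png",cv2.resize(viewer.camera("side")[170:240,170:280],(785,500),interpolation=cv2.INTER_CUBIC))
E
```

```text
67 [-0.51 -0.08 -3.74] False
68 [-0.68  0.13 -4.  ] False
69 [-1.18  0.22 -4.15] False
70 [-1.15  0.4  -4.76] False
107 70 35.9333 [-0.52125495 -0.18289227 -0.04022968]
```

View pics/in2.png

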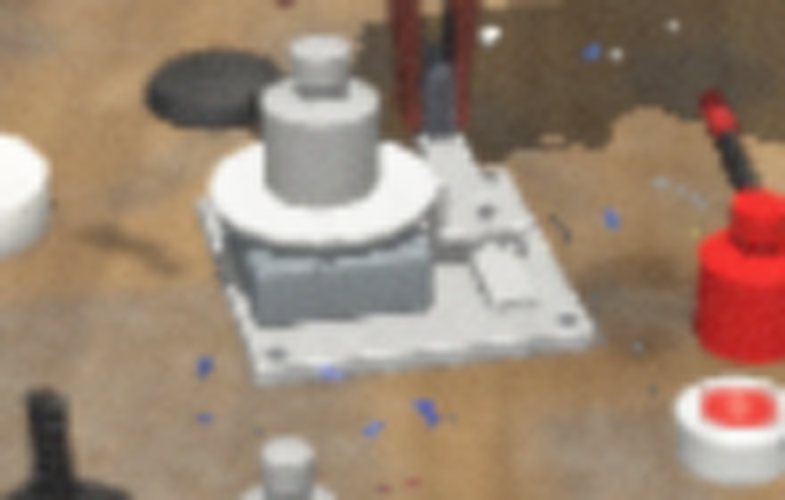

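The side view shows the weight upright and the blade passing under the stop plate. At z=107 the arm carries about 3 N of downward pan load, and the onset works out at about 57 mm, consistent with 0.25 N/mm. The blade isn't fully resting on the base plate yet, so I lower it slightly until the plate takes the load.

```bash
python3 - <<'E'
from h import *
z,d=107,70
def rep():print(round(z,2),d,F(12).round(2),env.read_state()["wrist_torque"].round(2))
for _ in range(8):
    z-=.05;env.move_l(at(d,z),rate=5);rep()
    if F(8)[2]>-1.3:break
env.hold(.8);rep();s=env.read_state();print(s["time_s"],s["tool_pos"].round(2),s["grip_force"],s["dq"].round(3))
E
```

```text
106.95 70 [-1.28  0.56 -4.58] [-0.55 -0.21 -0.05]
106.9 70 [-0.68  0.4  -3.67] [-0.49 -0.11 -0.01]
106.85 70 [-0.72  0.07 -1.59] [-0.4  -0.02  0.04]
106.8 70 [-0.9  -1.07  0.77] [-0.48  0.11 -0.03]
106.8 70 [-1.56 -1.59  4.53] [-0.47  0.19 -0.02]
39.3167 [478.08 -30.31 106.85] 30.000437200069427 [ 0.001  0.     0.001  0.    -0.001 -0.   ]
```

```bash
python3 - <<'E'
from h import *
env.move_l(at(70,106.87),rate=5)
for _ in range(5):
    env.hold(.4);print(F(6).round(2),env.read_state()["wrist_torque"].round(2),env.read_state()["tool_pos"].round(2))
print(env.read_state()["time_s"])
E
```

```text
[-2.2  -1.19  3.13] [-0.6   0.11 -0.06] [478.07 -30.27 106.86]
[-1.99 -1.    3.05] [-0.53  0.1  -0.02] [478.07 -30.29 106.85]
[-2.38 -1.14  2.93] [-0.55  0.04  0.01] [478.08 -30.27 106.87]
[-1.87 -1.32  2.23] [-0.62  0.1   0.  ] [478.07 -30.29 106.86]
[-2.36 -0.52  2.12] [-0.63  0.05 -0.  ] [478.07 -30.28 106.88]
42.0667
```

The push is snug, but the tail-down press could add to the squeeze. I back off about 4 mm, re-advance to 67 mm with a lighter press, and check that it has settled.

```bash
python3 - <<'E'
from h import *
env.move_l(at(66,106.9),rate=8);print(F(8).round(2));env.move_l(at(67,106.9),rate=5)
for _ in range(5):
    env.hold(.4);s=env.read_state();print(F(8).round(2),s["wrist_torque"].round(2),s["tool_pos"].round(2))
print(s["time_s"],s["grip_force"])
E
```

```text
[ 3.62 -0.67  1.7 ]
[-2.6  -0.05 -1.32] [-0.73 -0.07  0.  ] [479.05 -33.19 106.89]
[-2.17  0.85 -2.38] [-0.62 -0.21 -0.04] [478.99 -33.13 106.88]
[-1.34  0.7  -2.54] [-0.52 -0.3  -0.04] [478.91 -33.14 106.9 ]
[-1.56  1.16 -2.64] [-0.43 -0.35 -0.06] [478.89 -33.14 106.91]
[-0.89  1.33 -2.78] [-0.39 -0.34 -0.09] [478.87 -33.19 106.89]
45.7333 30.001862347126007
```

```bash
python3 - <<'E'
from h import *
env.move_l(at(67,106.87),rate=5)
for _ in range(8):
    env.hold(.4);s=env.read_state();print(F(8).round(2),s["wrist_torque"].round(2),s["tool_pos"].round(2))
print(s["time_s"])
E
```

```text
[-1.05  0.77 -1.63] [-0.36 -0.31 -0.11] [478.9  -33.17 106.9 ]
[-0.94  1.22 -1.39] [-0.35 -0.24 -0.11] [478.88 -33.18 106.89]
[-1.15  1.54 -1.39] [-0.3  -0.3  -0.15] [478.9  -33.17 106.9 ]
[-1.43  1.24 -0.69] [-0.34 -0.24 -0.07] [478.88 -33.18 106.86]
[-1.08  1.33 -0.21] [-0.31 -0.31 -0.09] [478.88 -33.18 106.86]
[-1.04  1.49 -0.81] [-0.35 -0.29 -0.17] [478.88 -33.17 106.88]
[-1.    1.13 -0.16] [-0.37 -0.29 -0.1 ] [478.87 -33.16 106.89]
[-1.04  1.27 -0.21] [-0.3 -0.3 -0.1] [478.9  -33.18 106.89]
50.25
```

```bash
python3 -c "
from h import *
print(workorder.sign_off())"
```

```text
the job is handed in; nothing more can be done
None
```

The job is handed in, with no verdict returned: the larger weight is released upright about 1–2 mm from the pan's centre, and the gauge is held still 67 mm under the stop plate with an estimated squeeze of 2.5 N.

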